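# Catch a hammer-head bolt in a slotted strut

## Robot

A 6-joint arm with a two-finger parallel gripper is mounted at the origin on a cart in front of the work surface, level with it; the furniture and walls round the work are solid. World frame = base frame: x ahead of the robot, y to its left, z up, the work surface at z = 0. Lengths are in m, angles in rad, forces in N, time in s.
With the tool pointing down it reaches from about 0.35 to 0.95 m from the base axis. Payload 17.4 kg.
Tool frame: the origin (TCP) lies between the finger pads; the fingertips stand 19 mm ahead of it and the grasp point (between the pads) is the TCP (manip.tip_reach is the distance from the TCP to the fingertips, in m); z points along the fingers, y is the line along which they close (so a half turn about z gives the same grasp; the last joint's range is limited). The gripper opens to 93 mm and grips with 3 to 60 N. Pads are 15 mm wide; open, the fingers measure 128 mm over their backs; the gripper's body (75 mm by 188 mm) begins 65 mm behind the grasp point.
Start: joints at [1.114, 0.116, 1.442, -0, 1.584, -0.038], TCP at [0.275, 0.617, 0.238] pointing down, gripper open.
Joint ranges: [-2.83, 2.83], [-0.83, 2.19], [0.07, 2.5], [-1.14, 4.28], [0.01, 3], [-2.97, 2.97]. Speed limits (rad/s): [1.89, 1.89, 2.22, 3.14, 3.14, 3.14].

## Interface

Orientations are given as a 3x3 rotation matrix whose columns are the frame's x, y, z axes.
In Python, from workcell import manip gives the robot as it stands.
- The arm moves only by the shell command python3 -m creep 'ROWS' [OPENING]. ROWS is a JSON object of lists of equal length, an entry for each row: "slide": the shift along the world's x, y, z in m, a list of three; "twist": the turn about the world's z in rad. A call has exactly 5 rows; each row is the pose to reach, as a shift and turn from the pose commanded when the call began; what a row does not reach only later rows make up. A row lasts 1/12 s, in which the tool goes at most 41.7 mm and 7.16 degrees, less where a joint would pass 70% of its speed; a pose out of reach is approached as far as the arm can. A call with a gripper value outside its range is refused whole. OPENING is the gripper's target within -1 to 1 (fully open at 1, half-way at 0, shut at -1), set as the call begins (- or left out, the last holds). The fingers move at their own pace and stop on an object; the grip force is fixed at half the most. Time passes only in rows, so rows that repeat a pose let the fingers close, or fill a call up. It gives the time, the measured TCP pose, the force, the opening and the grip force at its end, in the units of the state.
- manip.state(): the state, without advancing time (a new reading comes with each control period).
- manip.snapshot(name): name is "side" or "top"; returns a dict with "frame" (420x560x3 uint8, blue, green, red), "fx", "fy", "cx", "cy" (pixels), "rvec" (rotation vector, rad) and "tvec" (3), from world to camera coordinates, as OpenCV has them. Camera axes: x right, y down, z forward; pixel columns grow to the right and rows downward; lengths in m; the calibration is good to about 2 mm. A picture is of the moment at which its call begins. There is no depth.
- manip.job_done(): hands the job in; it is judged then, once.
The state is a dict: "t": time; "joint_positions": joint angles; "dq": joint speeds; "effort": joint torques, N m; "ee_pos": TCP position; "eef_rot": TCP orientation; "wrist_force": force on the tool from outside, world axes, zero at the start; "ft_torque": the same for the moment, N m; "gripper_width": finger opening in m; "grasp_force": force on a finger pad.
Only numpy, scipy, OpenCV 4.12 (cv2) and the standard library are available. Lean on these libraries where they do the work, as an engineer would, in place of code of your own. Each camera call takes 0.05 s, during which the arm holds its last target. There are 200 camera calls.

## Task

Secure the vial rack's foot: lift the T-bolt out of its holder and drop its hammer head lengthwise into the open part of the strut's slot until it stands on the channel floor. Then push the bolt along the slot, not yet turned, until its shank is fully home at the bottom of the fork in the foot, and swing its cross handle clockwise (seen from above) a quarter turn until it stops against the pin on the foot, so that the head lies crosswise under the lips. Leave the bolt upright and let go, and leave the beaker, loose vial, timer and low jar where they stand.

Things in the scene. Friction and masses are not known exactly. Their poses are not given: they have to be found in the camera images.
- tbolt: Loose steel T-bolt, 0.15 to 0.27 kg, 62 mm tall, upright in its holder. Origin: centre of the head's underside, z up the shank. Hammer head 28 mm along x, 12 along y, 8 high; the last 5 mm at each end keep half the width (+y half at the +x end, -y half at the -x end), so in the channel it turns only clockwise from above. Pushed high it tips over.
- handle (a point): Middle of the T-bolt's cross handle, 58 mm above the head's underside, axes as tbolt. Round bar 8 mm thick, 70 mm long over all, along the bolt's y (at right angles to the head). Below it a round neck 8 mm thick, and from 38 mm above the head's underside down to the head the round shank, 12 mm thick. Grip the bar here from above, fingers closing along the bolt's x.
- rail: Fixed slotted aluminium strut carrying a grey vial rack. Origin on the bench, mid-width; x along the slot to the rack, z up. Strut x = -90 to 115 mm, 38 wide, 18 high; channel inside 29.6 wide, floor at z = 3; lips z = 14 to 18, slot between them 14 wide at y = 0, open above from x = -90 to 40. A bolt on the channel floor has its origin at z = 3, handle at z = 61. Smooth, oiled (friction 0.2).
- fork_seat (a point): Where the shank's axis is when home: on the slot's centre line at lip height, strut x = 52, z = 18 mm; axes as rail. The rack's foot, 38 mm wide, z = 18 to 48, strut x = 40 to 105, has a fork 14 mm wide, open to -x at x = 40, flat bottom at x = 58; the channel runs on below. Handle stop: upright pin 6 mm thick at x = 80, y = -8, up to z = 68. Rack behind: x = 105 to 150, y = -48 to 48, vials up to z = 83.
- holder: Fixed aluminium block 60 x 50 x 18 mm in which the T-bolt waits; origin under its centre. Pocket in the top 31 mm (along its x) x 15 mm, 12 mm deep: the bolt's head hangs in it lengthwise, origin 6 mm above the bench, with about 1.5 mm of play.
- beaker: Bystander: empty glass beaker, 54 x 59 x 68 mm; origin at the centre of its underside.
- vial: Bystander: small capped glass vial standing alone, 25 mm diameter, 53 mm high; origin at the centre of its underside.
- timer: Bystander: white kitchen timer, 46 x 66 x 61 mm; origin at the centre of its underside.
- low_jar: Bystander: low glass jar with a lid, 67 mm diameter, 67 mm high; origin at the centre of its underside.

How it is judged:
On the way, in this order (a step that is already met when the one before it is completed fails the run):
1. the bolt's head is down in the channel, lengthwise, in the open part of the slot before the fork, upright on the channel floor (z of tbolt in the frame of rail between 0 and 0.007 m and y of tbolt in the frame of rail between -0.004 and 0.004 m and x of tbolt in the frame of rail between -0.08 and 0.04 m and angle between the x axis of tbolt and the x axis of rail, either way round below 0.3 rad and angle between tbolt's own z axis and vertical below 0.15 rad), for 0.2 s.
2. the bolt is pushed home in the fork (shank axis within 4 mm of the seat) with its head still lengthwise (within 35 degrees) (z of tbolt in the frame of rail between 0 and 0.007 m and y of tbolt in the frame of rail between -0.004 and 0.004 m and x of tbolt in the frame of rail above 0.048 m and angle between the x axis of tbolt and the x axis of rail, either way round below 0.6 rad), for 0.1 s.
At the end, for the whole second after the job is handed in: The T-bolt stands in the strut with its head under the lips (origin no more than 7 mm above the bench, within 4 mm of the slot's centre line), its shank within 5 mm of the fork's bottom, the head within 20 degrees of crosswise, upright within 7 degrees and at rest (z of tbolt in the frame of rail between 0 and 0.007 m and y of tbolt in the frame of rail between -0.004 and 0.004 m and x of tbolt in the frame of rail between 0.047 and 0.057 m and angle between the x axis of tbolt and the y axis of rail, either way round below 0.35 rad and angle between tbolt's own z axis and vertical below 0.13 rad and linear speed of tbolt below 0.02 m/s and angular speed of tbolt below 0.2 rad/s); the robot touches nothing.
It fails at once if the beaker is moved more than 30 mm or tipped (distance of beaker from where it was at the start of the episode above 0.03 m or angle between beaker's own z axis and vertical above 0.5 rad).
It fails at once if the loose vial is moved more than 30 mm or tipped (distance of vial from where it was at the start of the episode above 0.03 m or angle between vial's own z axis and vertical above 0.5 rad).
It fails at once if the timer is moved more than 30 mm or tipped (distance of timer from where it was at the start of the episode above 0.03 m or angle between timer's own z axis and vertical above 0.5 rad).
It fails at once if the low jar is moved more than 30 mm or tipped (distance of low_jar from where it was at the start of the episode above 0.03 m or angle between low_jar's own z axis and vertical above 0.5 rad).
It also fails if it takes over 64 s, if anything falls off the work surface, if the arm or the gripper's body presses on something with over 40 N, if the wrist force passes 120 N, or if a joint passes its speed limit or range.

## Working session

There is one attempt and no reset: what is moved stays moved. The work goes in short steps, Python scripts to look and compute and a shell command to move; the robot and the scene stay as the last step left them, time stands still between calls to the robot, and variables do not carry over. Pictures are saved under pics/ and viewed, at most 10 in all, crops included, and the job is handed in when it is done.

```bash
mkdir -p pics; ls
cat > h.py <<'E'
import numpy as np, cv2, json
from workcell import manip
def snap(name,fn=None,crop=None,scale=1):
    s=manip.snapshot(name); im=s["frame"]
    if crop: x0,y0,x1,y1=crop; im=im[y0:y1,x0:x1]
    if scale!=1: im=cv2.resize(im,None,fx=scale,fy=scale,interpolation=cv2.INTER_CUBIC)
    if fn: cv2.imwrite("pics/"+fn,im)
    np.save(f"{name}.npy",{k:np.array(v) for k,v in s.items() if k!="frame"},allow_pickle=True)
    return s
def cam(name): return np.load(f"{name}.npy",allow_pickle=True).item()
def ray(name,u,v):
    s=cam(name); R=cv2.Rodrigues(s["rvec"])[0]
    d=R.T@np.array([(u-s["cx"])/s["fx"],(v-s["cy"])/s["fy"],1]); o=-R.T@s["tvec"].ravel()
    return o,d
def at(name,u,v,z):
    o,d=ray(name,u,v); return o+d*(z-o[2])/d[2]
def proj(name,p):
    s=cam(name); K=np.array([[s["fx"],0,s["cx"]],[0,s["fy"],s["cy"]],[0,0,1]],float)
    return cv2.projectPoints(np.atleast_2d(np.array(p,float)),s["rvec"],s["tvec"],K,None)[0].reshape(-1,2)
E
python3 - <<'E'
from h import *
a=snap("top","t0.png"); b=snap("side","s0.png")
for n in("top","side"):
    print(n,ray(n,280,210),cam(n)["fx"])
im=np.vstack([cv2.resize(a["frame"],(400,300)),cv2.resize(b["frame"],(400,300))])
print(manip.state()["ee_pos"],manip.state()["eef_rot"],manip.state()["gripper_width"])
E
```

```text
pics
top (array([0.33741961, 0.07112198, 1.41330026]), array([ 0.11240509,  0.0026671 , -0.99369963])) 528.8966681644787
side (array([ 0.40813392, -0.96120503,  1.01989671]), array([ 0.06397197,  0.74374221, -0.66543507])) 439.4873120064259
[0.2744441  0.61651366 0.23699426] [[-9.13587306e-01  4.06642398e-01 -4.41461278e-04]
 [ 4.06642636e-01  9.13586840e-01 -9.22796782e-04]
 [ 2.80649179e-05 -1.02257240e-03 -9.99999477e-01]] 0.09294123578512556
```

View pics/t0.png

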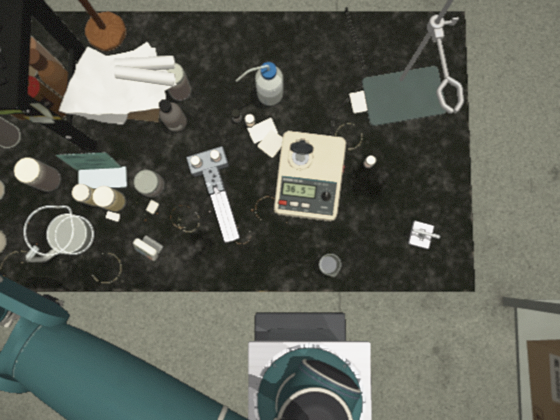

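View pics/s0.png

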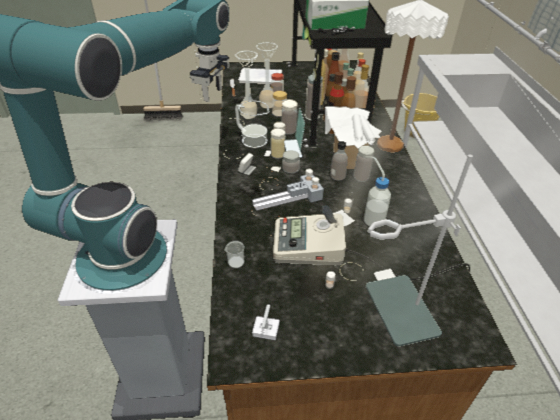

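Top view: holder with the bolt at (422,235), strut from (228,240) up to the foot and rack at (208,160). The beaker is at (330,265), the vial at (370,161), the jar near (148,182) and the timer near (147,247). Next, an enlarged crop.

Run:
```python
from h import *
a=cv2.imread("pics/t0.png"); b=cv2.imread("pics/s0.png")
def c(im,x,y,w,h,s): return cv2.resize(im[y:y+h,x:x+w],None,fx=s,fy=s,interpolation=cv2.INTER_CUBIC)
# left: rail top crop 100x120 x5 ; right: holder top 60x60 x5
L=c(a,170,140,90,110,5); H=c(a,396,210,60,50,5); S=c(b,245,300,60,50,5)
out=np.zeros((550,760,3),np.uint8); out[:550,:450]=L; out[:250,455:755]=H; out[255:505,455:755]=S
cv2.imwrite("pics/c0.png",out)
```

```text
(no output)
```

View pics/c0.png

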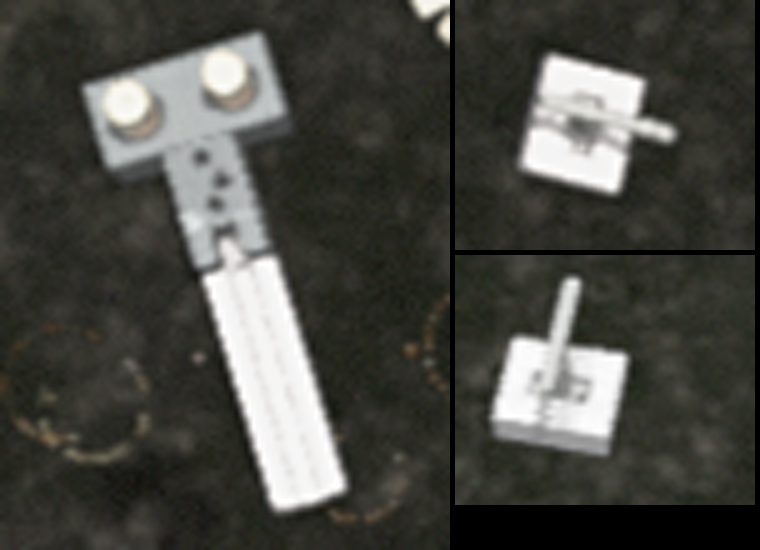

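Run:
```python
from h import *
def o(x0,y0,pts): return [(x0+(u+.5)/5-.5,y0+(v+.5)/5-.5) for u,v in pts]
r=[at("top",u,v,.018) for u,v in o(170,140,[(275,513),(347,490),(203,275),(277,252)])]
e=(r[0]+r[1])/2; f=(r[2]+r[3])/2; d=(f-e)[:2]; 
print("rail",e,f,"len",np.linalg.norm(d),"w",np.linalg.norm(r[0]-r[1]),np.linalg.norm(r[2]-r[3]),"yaw",np.degrees(np.arctan2(d[1],d[0])))
h=[at("top",u,v,.018) for u,v in o(396,210,[(92,53),(190,78),(165,193),(65,170)])]
print("holder",np.mean(h,0),[np.linalg.norm(h[i]-h[i-1]).round(4) for i in range(4)]); 
q=(h[0]+h[1]-h[2]-h[3])/2; print("yaw",np.degrees(np.arctan2(q[1],q[0])))
b=[at("top",u,v,.064) for u,v in o(396,210,[(80,100),(220,132)])]
print("bar",np.mean(b,0),np.linalg.norm(b[0]-b[1]),np.degrees(np.arctan2(*(b[0]-b[1])[[1,0]])))
# side check
h=[at("side",u,v,.018) for u,v in o(245,300,[(60,80),(173,97),(155,188),(38,170)])]
print("holder side",np.mean(h,0),[np.linalg.norm(h[i]-h[i-1]).round(4) for i in range(4)])
b=[at("side",u,v,.064) for u,v in o(245,300,[(118,29),(102,130)])]
print("bar side",np.mean(b,0),np.linalg.norm(b[0]-b[1]))
for n,p in dict(beaker=(330,265),vial=(370,161),timer=(147,247),jar=(148,182),rackR=(228,153)).items(): print(n,at("top",*p,.05))
s=manip.state();print(np.degrees(np.arctan2(s["eef_rot"][1][1],s["eef_rot"][0][1])))
```

```text
rail [0.41579606 0.20209965 0.018     ] [0.54272658 0.24121976 0.018     ] len 0.13282220637292974 w 0.039823633958302324 0.04122238462022123 yaw 17.12934976337592
holder [ 0.4308237  -0.29774671  0.018     ] [np.float64(0.0639), np.float64(0.0531), np.float64(0.0625), np.float64(0.0536)]
yaw -14.076246731679852
bar [ 0.43151812 -0.29687661  0.064     ] 0.07276825130792611 77.01961280053101
holder side [ 0.43264712 -0.29894145  0.018     ] [np.float64(0.0563), np.float64(0.0618), np.float64(0.0562), np.float64(0.0618)]
bar side [ 0.4350636  -0.29700967  0.064     ] 0.06201974260156049
beaker [ 0.3496768  -0.05352003  0.05      ]
vial [ 0.62069901 -0.16070646  0.05      ]
timer [0.39560584 0.41766563 0.05      ]
jar [0.56519922 0.41954661 0.05      ]
rackR [0.64218524 0.21132847 0.05      ]
66.00589742095084
```

```bash
python3 -m creep '{"slide":[[0.016,-0.036,0.004],[0.032,-0.072,0.008],[0.048,-0.108,0.01],[0.064,-0.144,0.01],[0.08,-0.18,0.01]],"twist":[-0.055,-0.11,-0.165,-0.22,-0.278]}' 1
python3 -m creep '{"slide":[[0.016,-0.036,0],[0.032,-0.072,0],[0.048,-0.108,0],[0.064,-0.144,0],[0.08,-0.18,0]],"twist":[-0.055,-0.11,-0.165,-0.22,-0.278]}'
python3 -m creep '{"slide":[[0.003,-0.038,0],[0.006,-0.076,0],[0.009,-0.114,0],[0.012,-0.152,0],[0.015,-0.19,0]],"twist":[-0.055,-0.11,-0.165,-0.22,-0.278]}'
python3 -m creep '{"slide":[[-0.002,-0.038,0],[-0.004,-0.076,0],[-0.006,-0.114,0],[-0.008,-0.152,0],[-0.01,-0.19,0]],"twist":[-0.055,-0.11,-0.165,-0.22,-0.278]}'
python3 -m creep '{"slide":[[-0.001,-0.038,0],[-0.003,-0.076,0],[-0.005,-0.114,0],[-0.007,-0.15,-0.01],[-0.007,-0.173,-0.03]],"twist":[-0.055,-0.11,-0.165,-0.22,-0.276]}'
```

```text
t: 0.52
ee_pos: [0.3547, 0.435, 0.2474]
eef_rot: [[-0.765, 0.643, -0.0], [0.643, 0.765, -0.0], [-0.0, -0.0, -1.0]]
wrist_force: [-0.3, -0.6, -0.2]
gripper_width: 0.0929
grasp_force: 0.0
t: 0.93
ee_pos: [0.4347, 0.2548, 0.2475]
eef_rot: [[-0.559, 0.829, 0.0], [0.829, 0.559, -0.0], [-0.0, 0.0, -1.0]]
wrist_force: [1.1, 0.4, -0.2]
gripper_width: 0.0932
grasp_force: 0.0
t: 1.35
ee_pos: [0.4491, 0.0649, 0.2475]
eef_rot: [[-0.31, 0.951, 0.0], [0.951, 0.31, 0.0], [-0.0, 0.0, -1.0]]
wrist_force: [1.2, -0.4, -0.1]
gripper_width: 0.0929
grasp_force: 0.0
t: 1.77
ee_pos: [0.4388, -0.1251, 0.2476]
eef_rot: [[-0.037, 0.999, 0.0], [0.999, 0.037, -0.0], [-0.0, 0.0, -1.0]]
wrist_force: [1.7, 0.6, 0.8]
gripper_width: 0.0929
grasp_force: 0.0
t: 2.18
ee_pos: [0.4322, -0.2997, 0.219]
eef_rot: [[0.238, 0.971, 0.002], [0.971, -0.238, -0.002], [-0.002, 0.003, -1.0]]
wrist_force: [0.7, 0.2, 0.3]
gripper_width: 0.0932
grasp_force: 0.0
```

```bash
python3 -m creep '{"slide":[[0,0.002,-0.03],[0,0.002,-0.06],[0,0.002,-0.09],[0,0.002,-0.12],[0,0.002,-0.144]],"twist":[0,0,0,0,0]}'
python3 -c "
from h import *
a=snap('side','g.png',(215,250,315,350),6)"
python3 -c "
from workcell import manip
print(manip.state()['ee_pos'])"
```

```text
t: 2.6
ee_pos: [0.4317, -0.2939, 0.0711]
eef_rot: [[0.234, 0.972, -0.001], [0.972, -0.234, 0.001], [0.001, -0.002, -1.0]]
wrist_force: [0.6, -0.9, 0.5]
gripper_width: 0.0933
grasp_force: 0.0
[ 0.43034033 -0.29280522  0.06676123]
```

View pics/g.png

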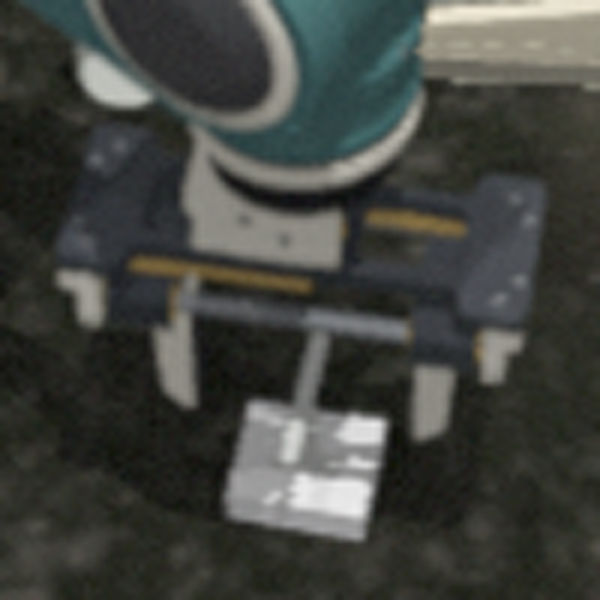

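The fingers stand either side of the bar, which runs from (325,335) to (305,410) in the crop. I'll let the arm settle, then close.

```bash
python3 -m creep '{"slide":[[0,0,0],[0,0,0],[0,0,0],[0,0,0],[0,0,0]],"twist":[0,0,0,0,0]}'
```

```text
t: 3.07
ee_pos: [0.433, -0.2947, 0.0751]
eef_rot: [[0.234, 0.972, 0.002], [0.972, -0.234, -0.001], [-0.001, 0.002, -1.0]]
wrist_force: [0.8, 0.3, 0.5]
gripper_width: 0.0933
grasp_force: 0.0
```

```bash
python3 -m creep '{"slide":[[0,-0.002,-0.001],[0,-0.002,-0.001],[0,-0.002,-0.001],[0,-0.002,-0.001],[0,-0.002,-0.001]],"twist":[0,0,0,0,0]}' -1
python3 -m creep '{"slide":[[0,0,0],[0,0,0],[0,0,0],[0,0,0],[0,0,0]],"twist":[0,0,0,0,0]}'
python3 -m creep '{"slide":[[0,0,0],[0,0,0],[0,0,0],[0,0,0],[0,0,0]],"twist":[0,0,0,0,0]}'
```

```text
t: 3.48
ee_pos: [0.4325, -0.2963, 0.0727]
eef_rot: [[0.234, 0.972, -0.0], [0.972, -0.234, 0.0], [0.0, -0.0, -1.0]]
wrist_force: [-0.2, -0.3, -0.2]
gripper_width: 0.0644
grasp_force: 0.0
t: 3.9
ee_pos: [0.4325, -0.2963, 0.0726]
eef_rot: [[0.234, 0.972, -0.0], [0.972, -0.234, 0.0], [0.0, -0.0, -1.0]]
wrist_force: [0.5, -0.2, 0.1]
gripper_width: 0.0309
grasp_force: 0.0
t: 4.32
ee_pos: [0.4324, -0.2963, 0.0725]
eef_rot: [[0.234, 0.972, -0.0], [0.972, -0.234, 0.0], [0.0, -0.0, -1.0]]
wrist_force: [0.6, 0.5, -1.8]
gripper_width: 0.0073
grasp_force: 30.0
```

```bash
python3 -m creep '{"slide":[[0,0,0.01],[0,0,0.03],[0,0,0.06],[0,0,0.1],[0,0,0.14]],"twist":[0,0,0,0,0]}'
python3 -m creep '{"slide":[[0.0,0.015,0.01],[0.002,0.045,0.01],[0.005,0.08,0.01],[0.009,0.115,0.01],[0.013,0.15,0.01]],"twist":[0.03,0.06,0.09,0.12,0.15]}'
python3 -m creep '{"slide":[[0.003,0.035,0],[0.007,0.07,0],[0.011,0.105,0],[0.015,0.14,0],[0.018,0.175,0]],"twist":[0.04,0.08,0.12,0.16,0.2]}'
python3 -m creep '{"slide":[[0.003,0.035,0],[0.007,0.07,0],[0.011,0.105,0],[0.016,0.14,0],[0.018,0.17,0]],"twist":[0.04,0.08,0.12,0.16,0.184]}'
python3 -m creep '{"slide":[[0.002,0.015,-0.01],[0.002,0.024,-0.03],[0.002,0.024,-0.06],[0.002,0.024,-0.085],[0.002,0.024,-0.10]],"twist":[0,0,0,0,0]}'
python3 -m creep '{"slide":[[0,0,0],[0,0,0],[0,0,0],[0,0,0],[0,0,0]],"twist":[0,0,0,0,0]}'
python3 -c "
from h import *
def c(im,x,y,w,h,s): return cv2.resize(im[y:y+h,x:x+w],None,fx=s,fy=s,interpolation=cv2.INTER_CUBIC)
a=snap('top','t1.png')['frame']; b=snap('side','s1.png')['frame']
p=proj('side',[.484,.223,.06])[0]; print(p)
x,y=int(p[0])-40,int(p[1])-40
out=np.hstack([c(a,180,140,80,110,5),c(b,x,y,80,110,5)]); cv2.imwrite('pics/c1.png',out); print(x,y)
"
```

```text
t: 4.73
ee_pos: [0.432, -0.2959, 0.2145]
eef_rot: [[0.234, 0.972, -0.001], [0.972, -0.234, 0.001], [0.0, -0.001, -1.0]]
wrist_force: [0.6, -0.8, -1.1]
gripper_width: 0.007
grasp_force: 30.0
t: 5.15
ee_pos: [0.4451, -0.1448, 0.2231]
eef_rot: [[0.085, 0.996, 0.001], [0.996, -0.085, -0.0], [-0.0, 0.001, -1.0]]
wrist_force: [0.8, -0.2, -2.0]
gripper_width: 0.0071
grasp_force: 30.0
t: 5.57
ee_pos: [0.4631, 0.0306, 0.2232]
eef_rot: [[-0.116, 0.993, 0.001], [0.993, 0.116, 0.0], [-0.0, 0.001, -1.0]]
wrist_force: [1.4, -0.3, -2.1]
gripper_width: 0.0071
grasp_force: 30.0
t: 5.98
ee_pos: [0.4811, 0.201, 0.223]
eef_rot: [[-0.297, 0.955, 0.0], [0.955, 0.297, 0.0], [0.0, 0.0, -1.0]]
wrist_force: [0.8, -0.3, -1.1]
gripper_width: 0.0071
grasp_force: 30.0
t: 6.4
ee_pos: [0.4823, 0.2227, 0.1201]
eef_rot: [[-0.295, 0.956, -0.002], [0.956, 0.295, -0.001], [-0.0, -0.003, -1.0]]
wrist_force: [-0.8, 0.3, -1.8]
gripper_width: 0.0071
grasp_force: 30.0
t: 6.82
ee_pos: [0.484, 0.2228, 0.124]
eef_rot: [[-0.294, 0.956, 0.002], [0.956, 0.294, 0.001], [0.0, 0.002, -1.0]]
wrist_force: [-0.1, 0.1, -1.9]
gripper_width: 0.007
grasp_force: 30.0
[272.86868418 188.86524508]
232 148
```

View pics/c1.png

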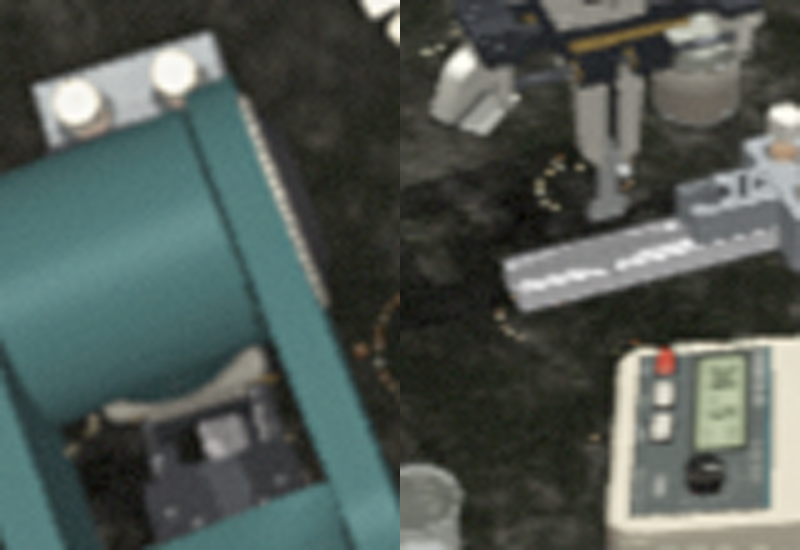

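The side crop shows the bolt upright in the fingers, head at (605,212) above the open slot. The top view is hidden by the arm, so I'll refine the strut's centre line from the first top picture with edge profiles.

Run:
```python
from h import *
from scipy.ndimage import map_coordinates
g=cv2.imread("pics/t0.png").astype(float).mean(2)
y=np.radians(17.1); X=np.array([np.cos(y),np.sin(y),0]); Y=np.array([-X[1],X[0],0]); e=np.array([.4158,.2021,.018])
t=np.linspace(-.032,.032,257)
def edges(p,lo,hi):
    i=(lo+hi)/2; a=np.flatnonzero(p>i); return a[0],a[-1]
L=[]
for s in np.arange(.012,.12,.008):
    P=e+X*s+np.outer(t,Y); q=proj("top",P); p=map_coordinates(g,[q[:,1],q[:,0]],order=1)
    a,b=edges(p,np.median(np.r_[p[:20],p[-20:]]),np.percentile(p,85)); L.append((s,t[a],t[b]))
L=np.array(L); c=(L[:,1]+L[:,2])/2; k=np.polyfit(L[:,0],c,1)
print(L.round(4)); print("width",np.mean(L[:,2]-L[:,1]),"c(s)=",k,"yaw",17.1+np.degrees(k[0]),"resid",np.std(c-np.polyval(k,L[:,0])))
# along
t2=np.linspace(-.03,.03,241); p=np.mean([map_coordinates(g,proj("top",e+Y*w+np.outer(t2,X)).T[::-1],order=1) for w in(-.008,0,.008)],0)
i=np.flatnonzero(p>(p[:20].mean()+p[-20:].mean())/2)[0]; print("end at",t2[i])
# bar beyond the holder: right half, across and end
b=np.array([.4315,-.2969,.064]); a=np.radians(-13.5); bx=np.array([np.cos(a),np.sin(a),0]); by=np.array([-bx[1],bx[0],0])
pr=np.mean([map_coordinates(g,proj("top",b+bx*w+np.outer(np.linspace(-.06,.06,121),by)).T[::-1],order=1) for w in(-.001,0,.001)],0)
print("along bar",[(int(-60+i),int(pr[i])) for i in range(14,42)][::2],"left",[(int(-60+i),int(pr[i])) for i in range(80,115)][::2])
# holder centre by half max
for nm,d,o in(("x",bx,by),("y",by,bx)):
    C=[]
    for w in(-.022,-.016,.016,.02) if nm=="y" else (.012,.016,.02):
        P=np.array([.4310,-.2977,.018])+o*w+np.outer(np.linspace(-.045,.045,361),d)
        p=map_coordinates(g,proj("top",P).T[::-1],order=1); q=np.flatnonzero(p>130); C.append(((q[0]+q[-1])/2-180,q[-1]-q[0]))
    print("holder",nm,np.array(C)*.25)
```

```text
[[ 0.012  -0.0198  0.0205]
 [ 0.02   -0.0198  0.0205]
 [ 0.028  -0.0202  0.0207]
 [ 0.036  -0.0202  0.021 ]
 [ 0.044  -0.0202  0.021 ]
 [ 0.052  -0.02    0.0207]
 [ 0.06   -0.02    0.0207]
 [ 0.068  -0.0198  0.021 ]
 [ 0.076  -0.0198  0.021 ]
 [ 0.084  -0.0195  0.0212]
 [ 0.092  -0.0198  0.0212]
 [ 0.1    -0.02    0.0215]
 [ 0.108  -0.0198  0.0212]
 [ 0.116  -0.0195  0.021 ]]
width 0.0408392857142857 c(s)= [0.00539148 0.00019959] yaw 17.408909250808858 resid 9.52409569167137e-05
end at -0.0007499999999999972
along bar [(-46, 45), (-44, 44), (-42, 41), (-40, 45), (-38, 76), (-36, 125), (-34, 172), (-32, 206), (-30, 213), (-28, 207), (-26, 205), (-24, 212), (-22, 220), (-20, 218)] left [(20, 215), (22, 211), (24, 210), (26, 213), (28, 214), (30, 208), (32, 185), (34, 151), (36, 111), (38, 79), (40, 50), (42, 37), (44, 34), (46, 34), (48, 30), (50, 33), (52, 36), (54, 36)]
holder x [[ 0.    63.5  ]
 [ 0.125 63.75 ]
 [ 0.125 63.75 ]]
holder y [[ 0.875 54.25 ]
 [ 0.875 54.25 ]
 [ 0.    54.5  ]
 [ 0.    54.   ]]
```

```bash
python3 -m creep '{"slide":[[0,0.0015,-0.008],[-0.0005,0.0015,-0.016],[-0.0005,0.0015,-0.024],[-0.0005,0.0015,-0.031],[-0.0005,0.0015,-0.034]],"twist":[0.005,0.005,0.005,0.005,0.005]}'
python3 -m creep '{"slide":[[0,0,0],[0,0,0],[0,0,-0.001],[0,0,-0.002],[0,0,-0.003]],"twist":[0,0,0,0,0]}'
python3 -m creep '{"slide":[[0,0,-0.001],[0,0,-0.002],[0,0,-0.003],[0,0,-0.004],[0,0,-0.004]],"twist":[0,0,0,0,0]}'
```

```text
t: 7.33
ee_pos: [0.4824, 0.2239, 0.0868]
eef_rot: [[-0.298, 0.954, -0.002], [0.954, 0.298, -0.001], [-0.0, -0.002, -1.0]]
wrist_force: [0.7, -0.3, -1.0]
gripper_width: 0.0075
grasp_force: 30.0
t: 7.75
ee_pos: [0.4831, 0.2242, 0.0859]
eef_rot: [[-0.298, 0.954, 0.0], [0.954, 0.298, 0.0], [0.0, 0.0, -1.0]]
wrist_force: [-0.0, -0.3, -1.7]
gripper_width: 0.0071
grasp_force: 30.0
t: 8.17
ee_pos: [0.4829, 0.2242, 0.0814]
eef_rot: [[-0.298, 0.954, -0.0], [0.954, 0.298, -0.0], [0.0, -0.0, -1.0]]
wrist_force: [-1.0, 0.5, -1.5]
gripper_width: 0.0073
grasp_force: 30.0
```

```bash
python3 -m creep '{"slide":[[0,0,-0.001],[0,0,-0.002],[0,0,-0.003],[0,0,-0.004],[0,0,-0.004]],"twist":[0,0,0,0,0]}'
python3 -m creep '{"slide":[[0,0,-0.001],[0,0,-0.002],[0,0,-0.003],[0,0,-0.004],[0,0,-0.004]],"twist":[0,0,0,0,0]}'
```

```text
t: 8.58
ee_pos: [0.4829, 0.2241, 0.0774]
eef_rot: [[-0.298, 0.954, -0.0], [0.954, 0.298, -0.0], [-0.0, -0.0, -1.0]]
wrist_force: [0.4, -1.1, -1.8]
gripper_width: 0.0071
grasp_force: 30.0
t: 9.0
ee_pos: [0.4829, 0.2241, 0.0734]
eef_rot: [[-0.298, 0.954, -0.0], [0.954, 0.298, -0.0], [0.0, -0.0, -1.0]]
wrist_force: [-0.5, -0.1, -1.3]
gripper_width: 0.0074
grasp_force: 30.0
```

```bash
python3 -m creep '{"slide":[[0,0,-0.001],[0,0,-0.002],[0,0,-0.003],[0,0,-0.0035],[0,0,-0.0035]],"twist":[0,0,0,0,0]}'
python3 -m creep '{"slide":[[0,0,-0.0005],[0,0,-0.0005],[0,0,-0.001],[0,0,-0.001],[0,0,-0.001]],"twist":[0,0,0,0,0]}'
python3 -c "
from h import *
snap('side','s2.png',(222,150,342,230),6)"
```

```text
t: 9.42
ee_pos: [0.4829, 0.2241, 0.07]
eef_rot: [[-0.298, 0.954, -0.0], [0.954, 0.298, -0.0], [-0.0, -0.0, -1.0]]
wrist_force: [-0.0, 0.2, -2.5]
gripper_width: 0.0075
grasp_force: 30.0
t: 9.83
ee_pos: [0.4832, 0.2242, 0.0695]
eef_rot: [[-0.298, 0.954, 0.0], [0.954, 0.298, 0.0], [0.0, 0.0, -1.0]]
wrist_force: [0.1, 0.4, 3.3]
gripper_width: 0.0075
grasp_force: 30.0
```

View pics/s2.png

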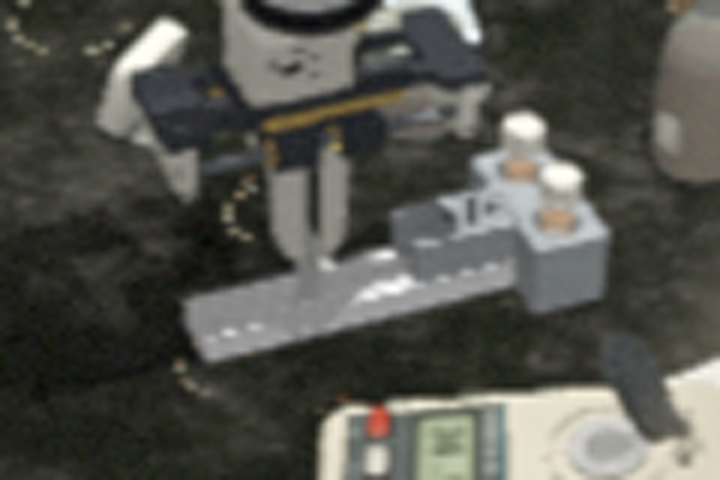

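The bolt stands in the open slot with its foot at (310,300), before the fork, and there's a light floor contact. Next I push it along the slot.

```bash
python3 -m creep '{"slide":[[0.002,0.0006,0.0008],[0.006,0.0019,0.0008],[0.011,0.0034,0.0008],[0.017,0.0053,0.0008],[0.023,0.0072,0.0008]],"twist":[0,0,0,0,0]}'
python3 -m creep '{"slide":[[0.006,0.0019,0],[0.012,0.0038,0],[0.018,0.0056,0],[0.023,0.0072,0],[0.027,0.0085,0]],"twist":[0,0,0,0,0]}'
python3 -m creep '{"slide":[[0.001,0.0003,0],[0.003,0.0009,0],[0.005,0.0016,0],[0.007,0.0022,0],[0.009,0.0028,0]],"twist":[0,0,0,0,0]}'
python3 -m creep '{"slide":[[0.001,0.0003,0],[0.002,0.0006,0],[0.003,0.0009,0],[0.004,0.0013,0],[0.005,0.0016,0]],"twist":[0,0,0,0,0]}'
```

```text
t: 10.3
ee_pos: [0.5067, 0.2316, 0.0698]
eef_rot: [[-0.298, 0.954, -0.0], [0.954, 0.298, -0.0], [0.0, -0.0, -1.0]]
wrist_force: [-1.4, 0.7, -2.1]
gripper_width: 0.0073
grasp_force: 30.0
t: 10.72
ee_pos: [0.5336, 0.2401, 0.0699]
eef_rot: [[-0.298, 0.954, -0.0], [0.954, 0.298, -0.0], [-0.0, -0.0, -1.0]]
wrist_force: [-0.2, 0.6, -1.2]
gripper_width: 0.0073
grasp_force: 30.0
t: 11.13
ee_pos: [0.5421, 0.2428, 0.07]
eef_rot: [[-0.298, 0.954, 0.0], [0.954, 0.298, 0.0], [0.0, 0.0, -1.0]]
wrist_force: [-0.5, 1.3, -1.1]
gripper_width: 0.0073
grasp_force: 30.0
t: 11.55
ee_pos: [0.5471, 0.2443, 0.07]
eef_rot: [[-0.298, 0.954, 0.0], [0.954, 0.298, 0.0], [0.0, 0.0, -1.0]]
wrist_force: [-0.5, 1.0, -1.8]
gripper_width: 0.007
grasp_force: 30.0
```

Free travel so far (about 67 mm); now small steps until the fork's bottom pushes back.

```bash
python3 -m creep '{"slide":[[0.0005,0.0002,0],[0.001,0.0003,0],[0.0015,0.0005,0],[0.002,0.0006,0],[0.002,0.0006,0]],"twist":[0,0,0,0,0]}'
python3 -m creep '{"slide":[[0.0005,0.0002,0],[0.001,0.0003,0],[0.0015,0.0005,0],[0.002,0.0006,0],[0.002,0.0006,0]],"twist":[0,0,0,0,0]}'
python3 -c "
from h import *
snap('side','s3.png',(222,150,342,230),6)"
```

```text
t: 11.97
ee_pos: [0.5491, 0.2449, 0.07]
eef_rot: [[-0.298, 0.954, 0.0], [0.954, 0.298, 0.0], [0.0, 0.0, -1.0]]
wrist_force: [0.3, 1.2, -1.8]
gripper_width: 0.0073
grasp_force: 30.0
t: 12.38
ee_pos: [0.5511, 0.2455, 0.0699]
eef_rot: [[-0.298, 0.954, 0.0], [0.954, 0.298, 0.0], [0.0, 0.0, -1.0]]
wrist_force: [-0.5, 1.6, -1.4]
gripper_width: 0.0075
grasp_force: 30.0
```

View pics/s3.png

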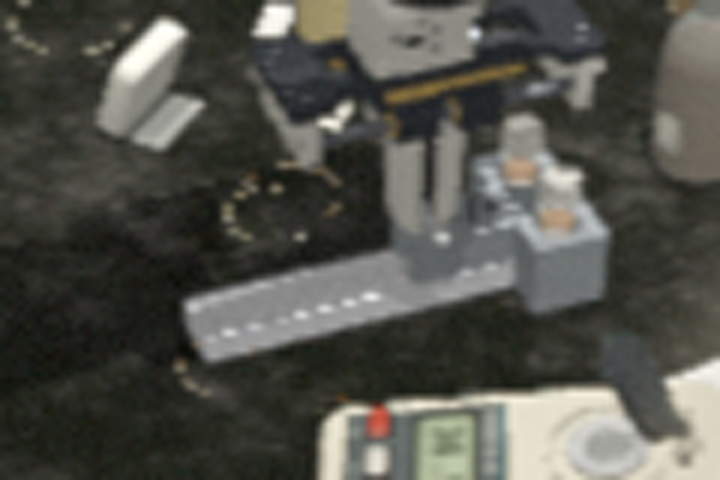

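The shank is inside the fork, the near finger standing over the foot's edge at (430,230); no end stop felt yet.

```bash
python3 -m creep '{"slide":[[0.0003,0.0001,0],[0.0006,0.0002,0],[0.0009,0.0003,0],[0.0012,0.0004,0],[0.0012,0.0004,0]],"twist":[0,0,0,0,0]}'
python3 -m creep '{"slide":[[0.0003,0.0001,0],[0.0006,0.0002,0],[0.0009,0.0003,0],[0.0012,0.0004,0],[0.0012,0.0004,0]],"twist":[0,0,0,0,0]}'
```

```text
t: 12.85
ee_pos: [0.5523, 0.2459, 0.07]
eef_rot: [[-0.298, 0.954, 0.0], [0.954, 0.298, 0.0], [0.0, 0.0, -1.0]]
wrist_force: [-0.5, 2.7, -1.7]
gripper_width: 0.0072
grasp_force: 30.0
t: 13.27
ee_pos: [0.5532, 0.2462, 0.0698]
eef_rot: [[-0.298, 0.954, -0.001], [0.954, 0.298, -0.0], [-0.0, -0.001, -1.0]]
wrist_force: [-4.3, -0.1, -1.1]
gripper_width: 0.0071
grasp_force: 30.0
```

The push-back of 4 N at full depth means the shank is home. Now I turn clockwise in steps.

```bash
python3 -m creep '{"slide":[[0,0,0],[0,0.0003,0],[0,0.0003,0],[0,0.0003,0],[0,0.0003,0]],"twist":[0,0,-0.05,-0.1,-0.15]}'
python3 -m creep '{"slide":[[0,0,0],[0,0,0],[0,0,0],[0,0,0],[0,0,0]],"twist":[-0.07,-0.14,-0.21,-0.28,-0.35]}'
```

```text
t: 13.68
ee_pos: [0.5532, 0.2464, 0.0697]
eef_rot: [[-0.15, 0.989, -0.001], [0.989, 0.15, -0.001], [-0.0, -0.001, -1.0]]
wrist_force: [-4.6, 0.4, -1.3]
gripper_width: 0.0073
grasp_force: 30.0
t: 14.1
ee_pos: [0.5533, 0.2463, 0.0698]
eef_rot: [[0.199, 0.98, -0.0], [0.98, -0.199, -0.0], [-0.001, -0.0, -1.0]]
wrist_force: [-4.1, -0.8, -1.2]
gripper_width: 0.0073
grasp_force: 30.0
```

```bash
python3 -m creep '{"slide":[[0,0,0],[0,0,0],[0,0,0],[0,0,0],[0,0,0]],"twist":[-0.07,-0.14,-0.21,-0.28,-0.35]}'
```

```text
t: 14.52
ee_pos: [0.5533, 0.2464, 0.0697]
eef_rot: [[0.523, 0.852, -0.0], [0.852, -0.523, -0.0], [-0.001, -0.0, -1.0]]
wrist_force: [-4.7, -0.9, -2.3]
gripper_width: 0.0071
grasp_force: 30.0
```

```bash
python3 -m creep '{"slide":[[0,0,0],[0,0,0],[0,0,0],[0,0,0],[0,0,0]],"twist":[-0.08,-0.16,-0.24,-0.32,-0.4]}'
python3 -m creep '{"slide":[[0,0,0],[0,0,0],[0,0,0],[0,0,0],[0,0,0]],"twist":[-0.07,-0.14,-0.21,-0.26,-0.3]}'
python3 -c "
from workcell import manip
s=manip.state();print(s['ft_torque'],s['wrist_force'])"
```

```text
t: 14.93
ee_pos: [0.5533, 0.2463, 0.0697]
eef_rot: [[0.814, 0.581, -0.0], [0.581, -0.814, -0.001], [-0.001, 0.0, -1.0]]
wrist_force: [-4.7, -0.2, -1.9]
gripper_width: 0.0073
grasp_force: 30.0
t: 15.35
ee_pos: [0.5532, 0.2464, 0.0697]
eef_rot: [[0.949, 0.316, -0.0], [0.316, -0.949, -0.0], [-0.001, 0.0, -1.0]]
wrist_force: [-4.5, -0.8, -0.8]
gripper_width: 0.0069
grasp_force: 30.0
[-0.15035493  0.86187044 -0.00284757] [-4.46212125 -0.78829938 -0.76188729]
```

```bash
python3 -m creep '{"slide":[[0,0,0],[0,0,0],[0,0,0],[0,0,0],[0,0,0]],"twist":[-0.01,-0.02,-0.03,-0.04,-0.05]}'
python3 -c "
from workcell import manip
s=manip.state();print(s['ft_torque'],s['wrist_force'])"
```

```text
t: 15.77
ee_pos: [0.5533, 0.2466, 0.0699]
eef_rot: [[0.963, 0.27, -0.0], [0.27, -0.963, 0.0], [-0.0, -0.0, -1.0]]
wrist_force: [-4.8, 0.8, -2.1]
gripper_width: 0.0073
grasp_force: 30.0
[0.10767563 1.02878454 0.05591042] [-4.76414116  0.81708126 -2.05070241]
```

Contact with the pin shows in the force and moment at -74° (91° turned). Relax, release and rise.

```bash
python3 -m creep '{"slide":[[-0.0003,-0.0001,0],[-0.0003,-0.0001,0],[-0.0003,-0.0001,0],[-0.0003,-0.0001,0],[-0.0003,-0.0001,0]],"twist":[0.005,0.005,0.005,0.005,0.005]}'
python3 -m creep '{"slide":[[0,0,0],[0,0,0],[0,0,0],[0,0,0],[0,0,0]],"twist":[0,0,0,0,0]}' 0
python3 -m creep '{"slide":[[0,0,0],[0,0,0],[0,0,0],[0,0,0],[0,0,0]],"twist":[0,0,0,0,0]}'
python3 -m creep '{"slide":[[0,0,0.003],[0,0,0.01],[0,0,0.025],[0,0,0.045],[0,0,0.07]],"twist":[0,0,0,0,0]}'
python3 -m creep '{"slide":[[-0.02,0,0.03],[-0.05,0,0.06],[-0.08,-0.03,0.08],[-0.11,-0.06,0.09],[-0.13,-0.09,0.09]],"twist":[0,0,0,0,0]}'
python3 -m creep '{"slide":[[0,-0.03,0],[0,-0.06,0],[0,-0.09,0],[0,-0.12,0],[0,-0.12,0]],"twist":[0,0,0,0,0]}'
python3 -c "
from h import *
def c(im,x,y,w,h,s): return cv2.resize(im[y:y+h,x:x+w],None,fx=s,fy=s,interpolation=cv2.INTER_CUBIC)
a=snap('top','t4.png')['frame']; b=snap('side','s4.png')['frame']
cv2.imwrite('pics/c4.png',np.hstack([c(a,180,140,80,110,5),c(b,262,148,80,110,5)]))"
```

```text
t: 16.18
ee_pos: [0.5531, 0.2465, 0.07]
eef_rot: [[0.961, 0.275, 0.0], [0.275, -0.961, 0.0], [0.0, -0.0, -1.0]]
wrist_force: [-3.4, 1.2, -2.1]
gripper_width: 0.0075
grasp_force: 30.0
t: 16.6
ee_pos: [0.5533, 0.2464, 0.0701]
eef_rot: [[0.961, 0.275, 0.0], [0.275, -0.961, 0.0], [0.0, 0.0, -1.0]]
wrist_force: [-0.8, -0.9, -0.5]
gripper_width: 0.0362
grasp_force: 0.0
t: 17.02
ee_pos: [0.5531, 0.2465, 0.07]
eef_rot: [[0.961, 0.275, 0.0], [0.275, -0.961, 0.0], [0.0, -0.0, -1.0]]
wrist_force: [-0.2, -0.2, -0.5]
gripper_width: 0.0468
grasp_force: 0.0
t: 17.43
ee_pos: [0.5526, 0.2463, 0.1403]
eef_rot: [[0.961, 0.275, -0.001], [0.275, -0.961, -0.001], [-0.002, 0.0, -1.0]]
wrist_force: [-0.0, 0.1, 0.1]
gripper_width: 0.0466
grasp_force: 0.0
t: 17.85
ee_pos: [0.4228, 0.1578, 0.2327]
eef_rot: [[0.961, 0.277, 0.003], [0.277, -0.961, 0.001], [0.004, -0.0, -1.0]]
wrist_force: [0.9, -0.3, 0.4]
gripper_width: 0.0467
grasp_force: 0.0
t: 18.27
ee_pos: [0.4239, 0.0342, 0.2308]
eef_rot: [[0.962, 0.272, 0.001], [0.272, -0.962, -0.001], [0.001, 0.001, -1.0]]
wrist_force: [1.0, -0.2, 0.4]
gripper_width: 0.0464
grasp_force: 0.0
```

View pics/c4.png

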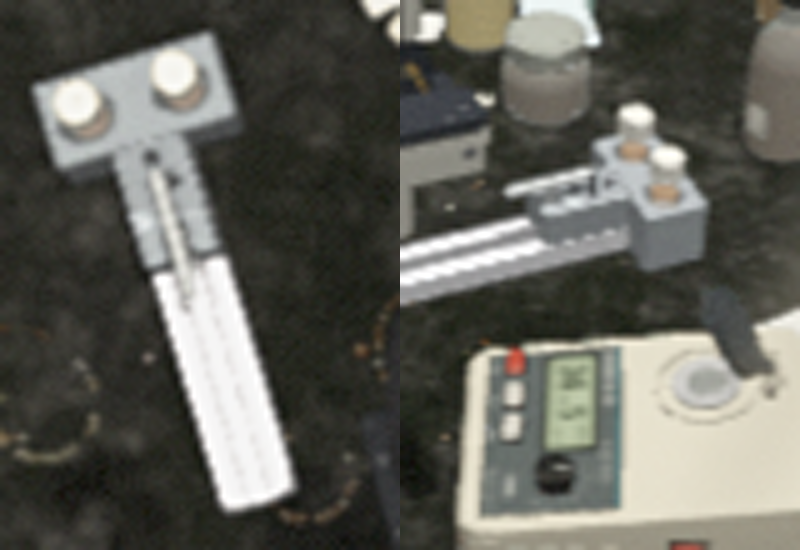

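The handle lies along the slot, from (155,170) to (187,305), beside the pin, with the bolt upright. A quick position check, then I hand in.

Run:
```python
from h import *
p=[at("top",180+u/5-.4,140+v/5-.4,.061) for u,v in((155,170),(187,305))]
d=p[0]-p[1]; m=(p[0]+p[1])/2; y=np.radians(17.4); r=(m-[.4158,.2021,.061])[:2]
x,l=r@[np.cos(y),np.sin(y)]-.09, r@[-np.sin(y),np.cos(y)]
print(x,l,np.linalg.norm(d),np.degrees(np.arctan2(d[1],d[0]))-17.4)
if abs(x-.052)<.006 and abs(l)<.005: print(manip.job_done())
```

```text
0.05126323309760364 0.0017509379153953022 0.07273470059857255 -3.4717874768093786
the job is handed in; nothing more can be done
None
```

The T-bolt stands upright, home at the bottom of the fork, with its head turned crosswise under the lips and the handle against the pin. I released it and handed the job in at about 18 s. The final top picture put the bolt at strut x ≈ 51 mm, about 2 mm off the centre line and 3° from square. I kept clear of the beaker, vial, timer and low jar but didn't measure them again, and no verdict came back.

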